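# Close and pin the hinge case

### The arm

A 7-joint arm with a two-finger parallel gripper is mounted at the origin on the work surface. World frame = base frame: x ahead of the robot, y to its left, z up, the work surface at z = 0. Lengths are in m, angles in rad, forces in N, time in s.
With the tool pointing down it reaches from about 0.35 to 0.9 m from the base axis. Payload 19.9 kg.
Tool frame: the origin (TCP) lies between the finger pads; the fingertips stand robot.tip_extent ahead of it and the grasp point (between the pads) lies 5 mm behind it (robot.tip_extent is the distance from the TCP to the fingertips, in m); z points along the fingers, y is the direction in which the jaws open and shut (so a half turn about z gives the same grasp; the last joint's range is limited). The gripper opens to 94 mm and grips with 3 to 60 N. Pads are 16 mm wide; open, the fingers measure 119 mm over their backs; the gripper's body (75 mm by 177 mm) begins 78 mm behind the grasp point.
Start: joints at [-1.23, 0.417, -0.01, 1.614, 0.005, 1.111, -0.053], TCP at [0.233, 0.58, 0.219] pointing down, gripper open.
Joint ranges: [-2.81, 2.81], [-0.39, 2.02], [-1.27, 1.25], [0.06, 2.57], [-1.19, 4.33], [0.19, 2], [-2.82, 2.82]. Speed limits (rad/s): [1.89, 1.89, 2.39, 2.39, 3.01, 3.01, 3.01].

### API

Orientations are given as a 3x3 rotation matrix whose columns are the frame's x, y, z axes.
In Python, from workcell import robot gives the robot as it stands. The module is installed in compiled form; this text tells all that it offers.
- The arm moves only by the tool servo_tool, never from a script. Its arguments are lists of equal length, an entry for each row: "rot": the turn, a rotation vector about the tool's x, y, z in rad, a list of three; "delta_pos": the shift along the tool's x, y, z in mm, a list of three; "gripper": the opening, from 0 (shut) to 1 (fully open). In form: {"rot": [[ax, ay, az], ...], "delta_pos": [[dx, dy, dz], ...], "gripper": [gripper, ...]}. A call has 1 to 12 rows; each row is the pose to reach, as a shift and turn from the pose commanded when the call began, along the tool's axes at that moment; what a row does not reach only later rows make up. A row lasts 1/8 s, in which the tool goes at most 62.5 mm and 10.7 degrees, less where a joint would pass 70% of its speed; a pose out of reach is approached as far as the arm can. A call with a gripper value outside its range is refused whole. The fingers move at their own pace and stop on an object; the grip force is fixed at half the most. Time passes only in rows, so rows that repeat a pose let the fingers close. It gives the time, the measured TCP pose, the force and the opening at its end, in the units of the state.
- robot.get_state(): the state, without advancing time (a new reading comes with each control period).
- robot.snapshot(name): name is "scene" or "side" or "wrist"; returns a dict with "frame" (420x560x3 uint8, blue, green, red), "fx", "fy", "cx", "cy" (pixels), "R" (3x3) and "t" (3): a world point X has camera coordinates R X + t; the wrist camera has in their place "tool_from_camera" (4x4, takes a point from camera to tool coordinates, whose origin is the TCP and whose axes are the flange's). Camera axes: x right, y down, z forward; pixel columns grow to the right and rows downward; lengths in m; the calibration is good to about 2 mm. A picture is of the moment at which its call begins: read the wrist's pose just before it. There is no depth.
- robot.finish_job(): hands the job in, once; it reports no verdict.
The state is a dict: "time_s": time; "q": joint angles; "dq": joint speeds; "tau": joint torques, N m; "tool_pos": TCP position; "tcp_rot": TCP orientation; "ft_force": force on the tool from outside, world axes, zero at the start; "ft_torque": the same for the moment, N m; "gripper_width": opening from 0.0 (shut) to 1.0 (fully open).
Only numpy, scipy, OpenCV 4.12 (cv2) and the standard library are available. Lean on these libraries where they do the work, as an engineer would, in place of code of your own. Each camera call takes 0.05 s, during which the arm holds its last target.

### The job

The cabinet hinge is packed: close its grey case. Fold the short plain flap fully down first, then the long flap with the latch plate fully down over it, and last take the hex key from its stand and put its long arm down through the hole of the latch plate and the bracket hole beneath, all the way in until its short arm lies on the plate. Leave the packed hinge in the case and do not push the other things on the table about.

Things in the scene. Friction and masses are not known exactly. Their poses are not given: they have to be found in the camera images.
- case: Light grey plastic case fixed to the table, 200 (x) x 160 (y) x 80 mm high, walls 4 mm, open on top. Origin: centre of its underside; z up. Two flaps are hinged along its long (x) sides: the short plain flap on the +y side, the long flap on the -y side.
- inner_flap (a joint): Hinge angle of the short plain flap (188 x 90 mm, 4 mm thick), rad: 0 = closed, lying level in the case mouth; pi/2 = upright; more = leaning outwards over the +y side. Stiff hinge: it stays where it is left. Starts leaning outwards.
- inner_hinge (a point): Middle of the short flap's hinge line, on the case's +y side, 77 mm above the table; the line runs along the case's x. Closed, the flap reaches 90 mm from here towards the case's -y, its top face 79 mm above the table.
- inner_edge (a point): Middle of the short flap's free edge; moves with the flap.
- outer_flap (a joint): Hinge angle of the long flap (200 x 160 mm, 5 mm thick), rad: 0 = closed, lying level over the whole case; pi/2 = upright; more = leaning outwards over the -y side. Stiff hinge: it stays where it is left. Starts leaning outwards.
- outer_hinge (a point): Middle of the long flap's hinge line, on the case's -y side, 83 mm above the table; the line runs along the case's x. Closed, the flap reaches 160 mm from here towards the case's +y, its top face 85.5 mm above the table.
- outer_edge (a point): Middle of the long flap's free edge (where the steel latch plate begins); moves with the flap.
- plate_hole (a point): Centre of the 13 mm round hole, at the outer (upper when closed) face of the steel latch plate (50 x 36 mm, 4 mm thick) that sticks out beyond the long flap's free edge, 18 mm from that edge; moves with the flap. Closed, it is 85 mm above the table, straight above bracket_hole.
- bracket_hole (a point): Centre of the 13 mm round hole at the top face of the steel bracket (50 x 36 mm, 4 mm thick) on the outside of the case's +y wall, 18 mm off the wall, 64 mm above the table; open below down to the table.
- hex_key: Loose steel L-shaped hex key, 8 mm thick. The long arm stands upright along +z with its tapered tip down at the origin; 79.5 mm tall in all. The short arm leaves the top along +x to 34 mm from the long arm's axis, its underside at z = 71.5 mm. It starts standing in the stand, its top 84.5 mm above the table, with 39.5 mm of it above the stand.
- key_tip (a point): Tip of the long arm (the lower end).
- key_bend (a point): On the long arm's axis, level with the underside of the short arm, 71.5 mm above the tip.
- key_stand: Fixed light wooden stand for the hex key, 60 x 60 x 45 mm, with one upright 11 mm hole, 40 mm deep, in the middle. Origin: centre of its underside.
- packed_hinge: Black cabinet hinge about 92 x 50 x 19 mm, loose in the case; stays there.
- spare_hinge: Bystander: another such hinge lying on the table near the robot. Origin under its middle.
- loose_plate: Bystander: flat steel latch plate 110 x 30 x 4 mm lying on the table.
- mallet: Bystander: blue rubber mallet lying beyond the case, 290 mm long, head 90 x 56 mm at its origin, handle along its -x.
- screw_jar: Bystander: closed glass screw jar with metal lid, 60 mm wide, 75 mm high, standing.
- screwdriver: Bystander: screwdriver lying on the table, along its x.
Mind the look-alikes: they are no part of the job. Leave any blue or orange look-alike of the packed_hinge alone.

How it is judged:
On the way, in this order (a step that is already met when the one before it is completed fails the run):
1. the short plain flap is folded down while the long flap is still open (value of joint inner_flap below 0.08 rad and value of joint outer_flap above 0.6 rad), for 0.2 s.
2. then the long flap is folded down over it (value of joint inner_flap below 0.08 rad and value of joint outer_flap below 0.06 rad), for 0.2 s.
3. then the hex key is put through the latch plate and the bracket (all of step 2 and z of key_tip in the frame of bracket_hole below -0.035 m and horizontal distance between key_tip and bracket_hole below 0.015 m and distance between key_bend and plate_hole below 0.01 m), for 0.2 s.
At the end, for the whole second after the job is handed in: Short flap within 0.08 rad and long flap within 0.06 rad of closed; the hex key at rest with its tip at least 35 mm below the bracket's top face and within 15 mm sideways of its hole, and its bend within 10 mm of the latch plate's hole; the packed hinge inside the case (all of step 3 and linear speed of hex_key below 0.02 m/s and x of packed_hinge in the frame of case between -0.1 and 0.1 m and y of packed_hinge in the frame of case between -0.08 and 0.08 m and z of packed_hinge in the frame of case below 0.07 m); the robot touches nothing.
It fails at once if the hinge on the table is pushed away (more than 40 mm) (distance of spare_hinge from where it was at the start of the episode above 0.04 m).
It fails at once if the loose latch plate is pushed away (more than 40 mm) (distance of loose_plate from where it was at the start of the episode above 0.04 m).
It fails at once if the mallet is pushed away (more than 40 mm) (distance of mallet from where it was at the start of the episode above 0.04 m).
It fails at once if the screw jar is pushed away (more than 40 mm) (distance of screw_jar from where it was at the start of the episode above 0.04 m).
It fails at once if the screwdriver is pushed away (more than 40 mm) (distance of screwdriver from where it was at the start of the episode above 0.04 m).
It also fails if it takes over 67 s, if anything falls off the work surface, if the arm or the gripper's body presses on something with over 40 N, if the wrist force passes 120 N, or if a joint passes its speed limit or range.

## Working session

There is one attempt and no reset: what is moved stays moved. The work goes in short steps, Python scripts to look and compute and a tool call to move; the robot and the scene stay as the last step left them, time stands still between calls to the robot, and variables do not carry over. Pictures are saved under pics/ and viewed, and the job is handed in when it is done.

Besides the shell and the picture viewer there is one more tool, called after "Request:" as a command line: name --argument value ..., lists and objects as JSON in quotes. servo_tool: Moves the arm, as the interface text tells. Its arguments: {"type":"object","properties":{"rot":{"type":"array","items":{"type":"array","items":{"type":"number"}}},"delta_pos":{"type":"array","items":{"type":"array","items":{"type":"number"}}},"gripper":{"type":"array","items":{"type":"number"}}},"required":["rot","delta_pos","gripper"]}

```bash
mkdir -p pics; python3 - <<'E'
from workcell import robot
import cv2,json
s=robot.get_state(); print({k:s[k] for k in s}); print(robot.tip_extent)
for n in ["scene","side","wrist"]:
    p=robot.snapshot(n); cv2.imwrite(f"pics/{n}0.png",p["frame"])
    print(n,{k:v for k,v in p.items() if k!="frame"})
E
```

```text
{'time_s': 0.0, 'q': array([-1.23048182,  0.41798729, -0.01030092,  1.61417164,  0.0047392 ,
        1.11071848, -0.05299228]), 'dq': array([ 7.81962967e-04,  1.27164204e-04,  3.41869847e-05, -3.92270235e-05,
        2.91864052e-04, -8.11938542e-05, -6.51811909e-04]), 'tau': array([-2.45295059e-04, -8.51259685e+01,  6.38834573e-01, -4.25984395e+01,
       -4.87866299e-02,  1.86242798e-02,  1.40368911e-04]), 'tool_pos': array([0.23276374, 0.57964303, 0.21881806]), 'tcp_rot': array([[-9.28001818e-01,  3.72575501e-01, -3.47988793e-04],
       [ 3.72575641e-01,  9.28001034e-01, -1.21335977e-03],
       [-1.29134162e-04, -1.25565222e-03, -9.99999203e-01]]), 'ft_force': array([ 1.19391264, -0.36339782, -0.34172616]), 'ft_torque': array([ 0.02457107, -0.02700578,  0.02222458]), 'gripper_width': 1.0018210772387994}
0.014
scene {'fx': 530.361358214778, 'fy': 530.361358214778, 'cx': 281.247733414964, 'cy': 212.51472425586198, 'R': array([[ 0.84281863,  0.53805315, -0.01247252],
       [ 0.29637592, -0.48334481, -0.82373485],
       [-0.44924166,  0.69056253, -0.56683801]]), 't': array([-0.50000875, -0.07654212,  1.46435881])}
side {'fx': 532.3592360381431, 'fy': 532.3592360381431, 'cx': 287.66657996419644, 'cy': 217.1405353454869, 'R': array([[ 0.85853114, -0.51252161, -0.01568085],
       [-0.3153398 , -0.50362102, -0.80431752],
       [ 0.4043329 ,  0.69547643, -0.59399279]]), 't': array([-0.46223474,  0.24724856,  0.93796549])}
wrist {'fx': 353.0679181166716, 'fy': 353.0679181166716, 'cx': 275.6719612124278, 'cy': 214.49874739028613, 'tool_from_camera': array([[-7.69547567e-05, -9.71374582e-01, -2.37552975e-01,
         6.88854489e-02],
       [ 9.99999690e-01,  1.11547550e-04, -7.80075212e-04,
        -5.60154389e-04],
       [ 7.84243686e-04, -2.37552961e-01,  9.71374272e-01,
        -1.65109455e-01],
       [ 0.00000000e+00,  0.00000000e+00,  0.00000000e+00,
         1.00000000e+00]])}
```

View pics/scene0.png

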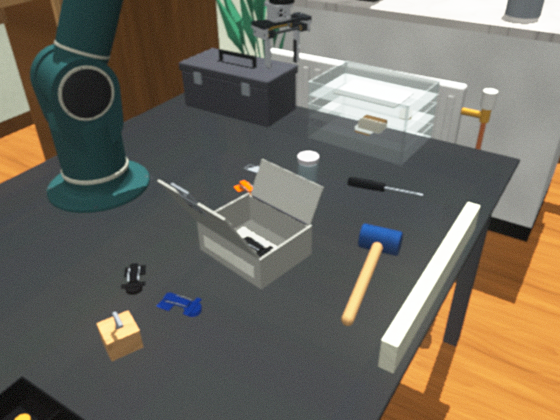

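View pics/side0.png

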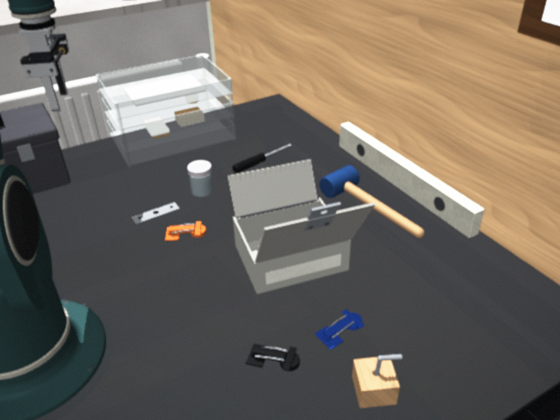

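View pics/wrist0.png

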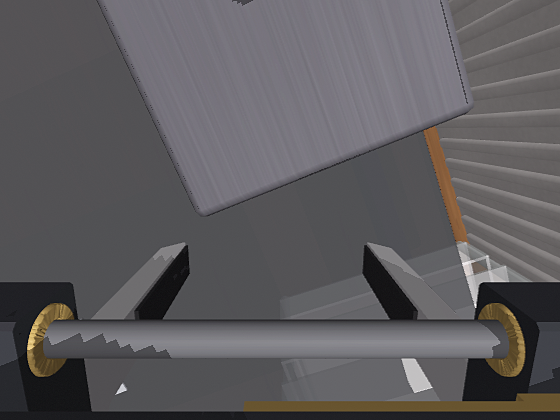

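Scene view: the case is at about (255,235), the short flap leans away at (287,190), and the long flap with its latch plate ends at (180,190). The key stand is at (120,335). The look-alikes are a black hinge on the table (134,277), a blue one (180,303) and an orange one (245,187). Next I'll take close crops.

```bash
cat > h.py <<'E'
import numpy as np,cv2
from scipy.optimize import least_squares
from workcell import robot
def snap(n): return robot.snapshot(n)
def proj(p,X):
    X=np.atleast_2d(X); c=X@p["R"].T+p["t"]; return np.c_[p["fx"]*c[:,0]/c[:,2]+p["cx"],p["fy"]*c[:,1]/c[:,2]+p["cy"]]
def ray(p,uv):
    d=np.array([(uv[0]-p["cx"])/p["fx"],(uv[1]-p["cy"])/p["fy"],1.]); return -p["R"].T@p["t"],p["R"].T@d
def onz(p,uv,z):
    o,d=ray(p,uv); return o+d*(z-o[2])/d[2]
def wcam(p,st):
    T=np.eye(4);T[:3,:3]=st["tcp_rot"];T[:3,3]=st["tool_pos"]
    M=np.linalg.inv(T@p["tool_from_camera"]); p["R"]=M[:3,:3];p["t"]=M[:3,3]; return p
def crop(p,name,x0,y0,w,h,s,ov=None):
    f=cv2.resize(p["frame"][y0:y0+h,x0:x0+w],None,fx=s,fy=s,interpolation=cv2.INTER_CUBIC)
    if ov is not None:
        for u,v in ov: cv2.circle(f,(int((u-x0+.5)*s),int((v-y0+.5)*s)),3,(0,0,255),-1)
    for k in range(0,w,20): cv2.putText(f,str(x0+k),(int(k*s),8),0,.3,(0,255,255),1); cv2.line(f,(int(k*s),10),(int(k*s),14),(0,255,255),1)
    for k in range(0,h,20): cv2.putText(f,str(y0+k),(0,int(k*s)+4),0,.3,(0,255,255),1)
    cv2.imwrite(f"pics/{name}.png",f)
E
python3 - <<'E'
from h import *
a=snap("scene");b=snap("side")
crop(a,"c1",155,150,190,145,4.2)
crop(b,"c2",220,150,190,145,4.2)
crop(a,"c3",85,245,140,110,5)
crop(b,"c4",230,300,190,115,4.2)
E
```

```text
(no output)
```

View pics/c1.png

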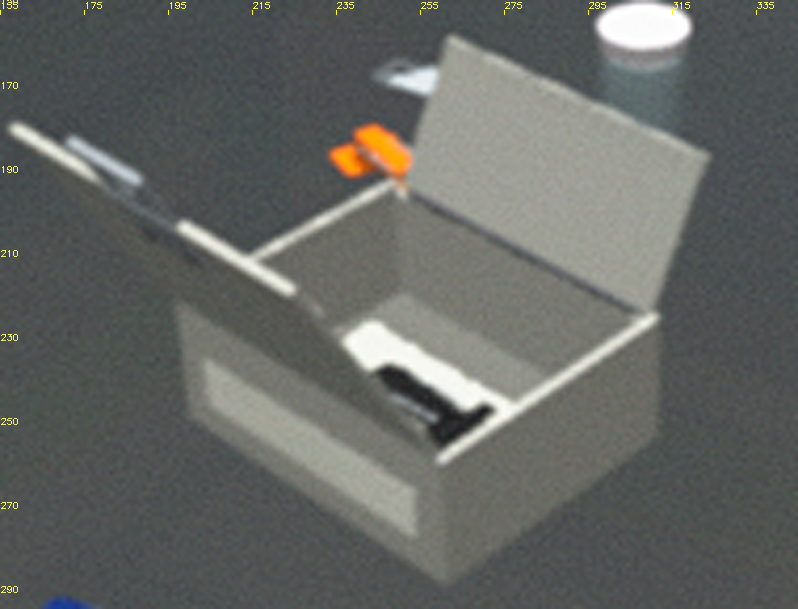

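View pics/c2.png

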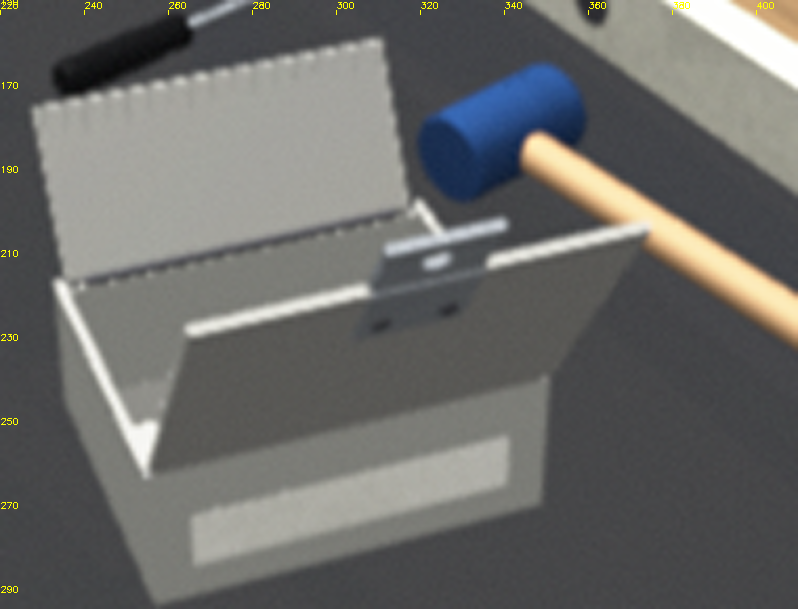

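View pics/c3.png

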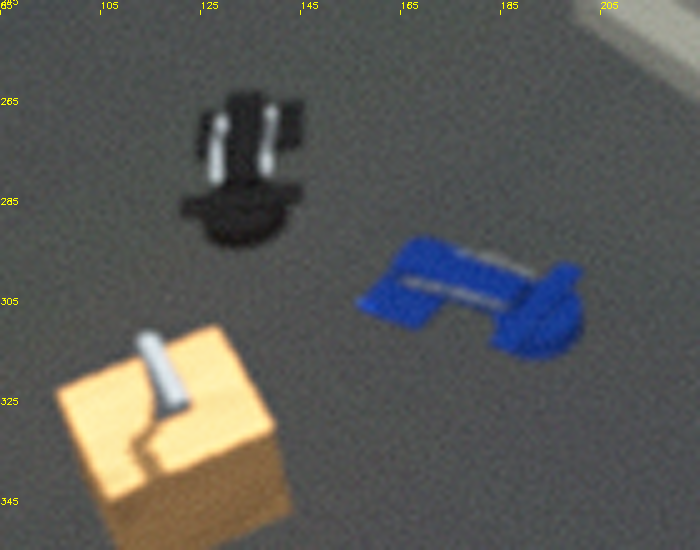

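View pics/c4.png

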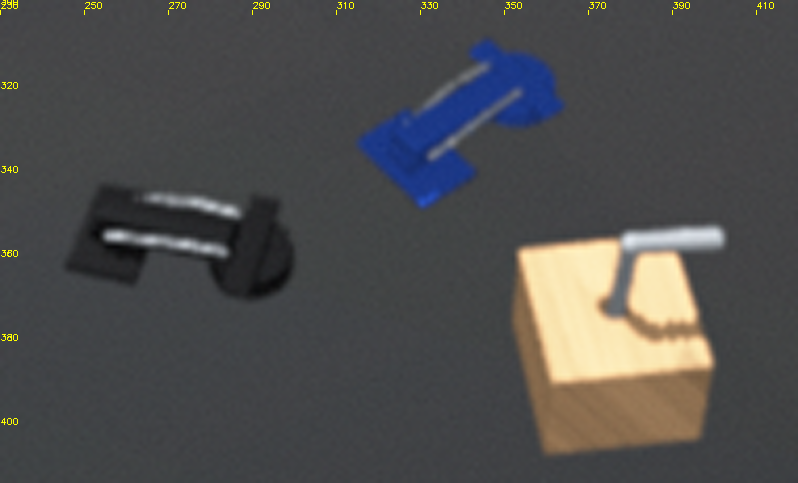

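```bash
cat > m.py <<'E'
from h import *
a=snap("scene");b=snap("side")
C=lambda x,y,o=(155,150),s=4.2:(o[0]+x/s-.5,o[1]+y/s-.5)
S=[((.1,-.08,0),C(448,585)),((.1,-.08,.08),C(440,460)),((.1,.08,.08),C(657,318)),((.1,.08,0),C(658,432)),((-.1,-.08,0),C(188,412)),((-.1,.08,.08),C(392,184))]
o=(220,150)
D=[((-.1,-.08,0),C(158,603,o)),((-.1,-.08,.08),C(148,475,o)),((.1,-.08,0),C(542,503,o)),((-.1,.08,.08),C(57,284,o)),((-.1,.08,0),C(66,405,o)),((.1,.08,.08),C(418,202,o))]
def W(p,X): 
    X=np.atleast_2d(X);c,s=np.cos(p[2]),np.sin(p[2]); return X@np.array([[c,s,0],[-s,c,0],[0,0,1]])+[p[0],p[1],0]
def res(p):
    r=[]
    for cam,L in ((a,S),(b,D)):
        r.append((proj(cam,W(p,[x for x,_ in L]))-np.array([u for _,u in L])).ravel())
    return np.concatenate(r)
f=least_squares(res,[.6,0,.3],loss="soft_l1");pc=f.x;print("case",pc,np.round(res(pc),1))
def inn(t,x): return (x,.078-.09*np.cos(t),.077+.09*np.sin(t))
def out(t,x,r=.16): return (x,-.08+r*np.cos(t),.083+r*np.sin(t))
def ri(q): return np.r_[(proj(a,W(pc,[inn(q[0],-.094),inn(q[0],.094)]))-[C(450,38),C(708,155)]).ravel(),(proj(b,W(pc,[inn(q[0],-.094),inn(q[0],.094)]))-[C(35,105,o),C(380,40,o)]).ravel()]
g=least_squares(ri,[1.8]);print("inner",g.x,np.round(g.fun,1))
def ro(q): return np.r_[(proj(a,W(pc,[out(q[0],-.1),out(q[0],.1)]))-[C(12,126),C(297,290)]).ravel(),(proj(b,W(pc,[out(q[0],-.1),out(q[0],.1)]))-[C(190,330,o),C(648,230,o)]).ravel()]
k=least_squares(ro,[1.8]);print("outer",k.x,np.round(k.fun,1))
print("inner edge",W(pc,inn(g.x[0],0)),"outer edge",W(pc,out(k.x[0],0)),"plate end",W(pc,out(k.x[0],0,.196)),"holes",W(pc,(0,.098,.064)))
# stand
E3=lambda x,y:C(x,y,(85,245),5);E4=lambda x,y:C(x,y,(230,300))
for L,cam in (([(57,395),(215,327),(273,428),(107,500)],a),([(520,248),(680,252),(713,365),(550,382)],b)):
    P=np.array([onz(cam,(E3 if cam is a else E4)(*u),.045) for u in L]);print(P.round(4),P.mean(0).round(4))
def tri(u,v):
    o1,d1=ray(a,u);o2,d2=ray(b,v);s=np.linalg.lstsq(np.c_[d1,-d2],o2-o1,rcond=None)[0];return (o1+d1*s[0]+o2+d2*s[1])/2,np.linalg.norm(o1+d1*s[0]-o2-d2*s[1])
print(tri(E3(180,400),E4(628,242)),tri(E3(150,340),E4(722,238)))
E
python3 m.py
```

```text
case [ 0.53361764 -0.01646399 -0.18749328] [ 0.4  0.9  0.9  1.1  1.2  0.2  0.3  1.6  1.   1.8  0.9 -0.8 -0.8  1.4
 -0.5  1.5 -0.5  0.7 -1.2  0.1 -0.5  0.4 -0.1  0.2]
inner [2.06069703] [-0.3  0.7 -0.1  1.1 -1.1  2.1 -0.   0.8]
outer [2.09111391] [ 0.6  0.5  0.2  0.7 -0.7  0.6  0.8 -1.3]
inner edge [[0.55605019 0.10177529 0.15641416]] outer edge [[ 0.50387899 -0.17321281  0.22182581]] plate end [[ 0.50054294 -0.19079675  0.25306162]] holes [[0.55188451 0.07981852 0.064     ]]
[[ 0.4379 -0.3882  0.045 ]
 [ 0.4617 -0.3326  0.045 ]
 [ 0.5173 -0.3579  0.045 ]
 [ 0.4921 -0.4134  0.045 ]] [ 0.4772 -0.373   0.045 ]
[[ 0.4663 -0.3314  0.045 ]
 [ 0.5178 -0.3653  0.045 ]
 [ 0.4949 -0.4117  0.045 ]
 [ 0.4393 -0.3862  0.045 ]] [ 0.4796 -0.3736  0.045 ]
(array([ 0.4913496 , -0.36913982,  0.06322049]), np.float64(0.012815260752740545)) (array([ 0.50208902, -0.39327009,  0.10303733]), np.float64(0.013928833125996229))
```

```bash
cat > k.py <<'E'
from h import *
a=snap("scene");b=snap("side")
c=np.array([.4785,-.3735])
P=lambda cam,X:np.round(proj(cam,X),1)
for cam in (a,b):
    print("base/bend",P(cam,[(*c,.045),(*c,.0805)]).tolist())
    for y in np.arange(-180,180,30):
        e=c+.034*np.array([np.cos(np.radians(y)),np.sin(np.radians(y))]);print(y,P(cam,(*e,.0805)).tolist())
    print(-cam["R"].T@cam["t"])
E
python3 k.py
```

```text
base/bend [[117.5, 327.1], [113.8, 313.2]]
-180 [[100.6, 306.0]]
-150 [[95.0, 312.7]]
-120 [[94.3, 319.8]]
-90 [[99.0, 325.2]]
-60 [[107.8, 327.4]]
-30 [[118.2, 325.6]]
0 [[127.3, 320.6]]
30 [[132.6, 313.6]]
60 [[132.7, 306.7]]
90 [[127.8, 301.7]]
120 [[119.4, 299.8]]
150 [[109.5, 301.3]]
[ 1.10195291 -0.77919628  0.76076744]
base/bend [[375.4, 373.6], [377.3, 359.1]]
-180 [[359.7, 368.6]]
-150 [[369.0, 375.2]]
-120 [[380.7, 377.5]]
-90 [[391.6, 374.7]]
-60 [[398.3, 367.7]]
-30 [[399.3, 358.6]]
0 [[394.4, 350.0]]
30 [[385.2, 343.9]]
60 [[374.1, 341.9]]
90 [[363.9, 344.4]]
120 [[357.0, 350.8]]
150 [[355.4, 359.6]]
[ 0.09555992 -0.76471861  0.74876285]
```

```bash
cat >> h.py <<'E'
pc=np.array([0.5336,-0.0165,-0.1875])
cs,sn=np.cos(pc[2]),np.sin(pc[2])
Rc=np.array([[cs,-sn,0],[sn,cs,0],[0,0,1]])
def c2w(X): return Rc@np.asarray(X,float)+[pc[0],pc[1],0]
def w2c(X): return Rc.T@(np.asarray(X,float)-[pc[0],pc[1],0])
def delta(st,Xw): return np.round(1000*st["tcp_rot"].T@(np.asarray(Xw)-st["tool_pos"]),1)
def st(): 
    s=robot.get_state(); return s
E
python3 - <<'E'
from h import *
s=st(); print(delta(s,c2w([0,.165,.139])), w2c(s["tool_pos"]))
a=snap("scene");b=snap("side")
def tri(u,v):
    o1,d1=ray(a,u);o2,d2=ray(b,v);q=np.linalg.lstsq(np.c_[d1,-d2],o2-o1,rcond=None)[0];return (o1+d1*q[0]+o2+d2*q[1])/2
print("jar",tri((308,157),(199,167)), "mallet",tri((381,240),(341,180)))
E
```

```text
[-469.5 -279.5   80.4] [-0.40667318  0.52992551  0.21937111]
jar [0.47643353 0.3189247  0.07354498] mallet [0.77416231 0.13422929 0.03333149]
```

Request:
servo_tool --rot '[[0,0,-0.18],[0,0,-0.195],[0,0,-0.195],[0,0,-0.195],[0,0,-0.195],[0,0,-0.195],[0,0,-0.195],[0,0,-0.195],[0,0,-0.195],[0,0,-0.195],[0,0,-0.195],[0,0,-0.195]]' --delta_pos '[[-45,-27,0],[-95,-57,0],[-145,-87,0],[-195,-116,0],[-245,-146,0],[-295,-176,0],[-345,-206,0],[-395,-235,0],[-445,-265,20],[-470,-280,50],[-470,-280,80],[-470,-280,80]]' --gripper '[0,0,0,0,0,0,0,0,0,0,0,0]'

```text
time_s: 2.05
tool_pos: [0.5636, 0.1446, 0.1378]
tcp_rot: [[-0.983, 0.186, -0.003], [0.186, 0.983, -0.001], [0.003, -0.002, -1.0]]
ft_force: [0.3, 0.3, 0.4]
gripper_width: 0.005
```

```bash
python3 - <<'E'
from h import *
s=st(); print(s["time_s"],w2c(s["tool_pos"]),(Rc.T@s["tcp_rot"]).round(3),s["ft_force"],s["gripper_width"])
b=snap("side");crop(b,"d1",200,60,240,180,3.3)
E
```

```text
2.05 [-0.00051056  0.16385205  0.13781359] [[-1.    -0.    -0.003]
 [-0.     1.    -0.002]
 [ 0.003 -0.002 -1.   ]] [0.27345742 0.34074464 0.41806577] 0.005055619949631518
```

View pics/d1.png

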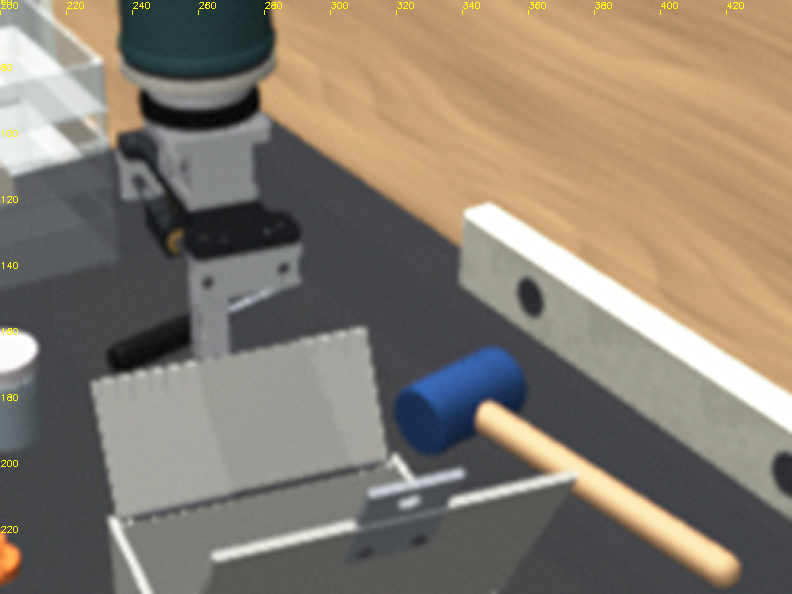

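Request:
servo_tool --rot '[[0,0,0],[0,0,0],[0,0,0],[0,0,0],[0,0,0],[0,0,0],[0,0,0],[0,0,0],[0,0,0],[0,0,0],[0,0,0],[0,0,0]]' --delta_pos '[[0,-35,-10],[0,-55,-18],[0,-71,-23],[0,-90,-21],[0,-108,-17],[0,-120,-10],[0,-130,-3],[0,-138,8],[0,-145,19],[0,-149,29],[0,-151,38],[0,-151,45]]' --gripper '[0,0,0,0,0,0,0,0,0,0,0,0]'

```text
time_s: 3.6
tool_pos: [0.5366, -0.0034, 0.0939]
tcp_rot: [[-0.983, 0.186, -0.0], [0.186, 0.983, -0.0], [0.0, -0.0, -1.0]]
ft_force: [-0.1, -1.0, -0.3]
gripper_width: 0.009
```

```bash
python3 - <<'E'
from h import *
s=st(); print(s["time_s"],w2c(s["tool_pos"]),s["ft_force"],s["gripper_width"])
b=snap("side");crop(b,"d2",200,110,240,180,3.3)
E
```

```text
3.6 [0.00048185 0.01345315 0.09385018] [-0.05980094 -0.95149252 -0.27375281] 0.00858822493834518
```

View pics/d2.png

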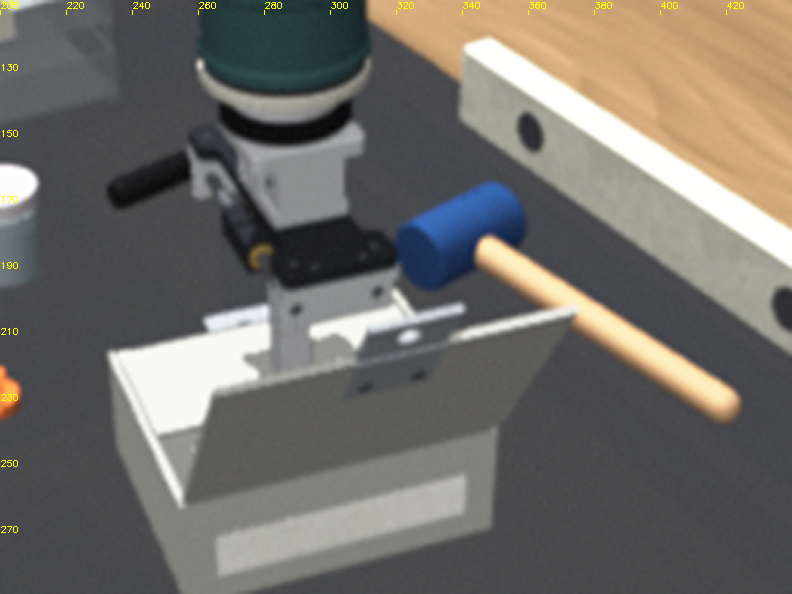

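Request:
servo_tool --rot '[[0,0,0],[0,0,0],[0,0,0],[0,0,0]]' --delta_pos '[[0,0,2],[0,0,3],[0,0,4],[0,0,4]]' --gripper '[0,0,0,0]'

```text
time_s: 4.15
tool_pos: [0.537, -0.0033, 0.0925]
tcp_rot: [[-0.983, 0.186, 0.001], [0.186, 0.983, 0.0], [-0.001, 0.001, -1.0]]
ft_force: [-14.2, -0.5, 38.6]
gripper_width: 0.008
```

Request:
servo_tool --rot '[[0,0,0],[0,0,0],[0,0,0],[0,0,0],[0,0,0],[0,0,0],[0,0,0],[0,0,0],[0,0,0],[0,0,0],[0,0,0],[0,0,0]]' --delta_pos '[[0,0,-40],[0,0,-95],[0,0,-150],[0,0,-205],[0,-15,-208],[0,-65,-208],[0,-120,-208],[0,-175,-208],[0,-225,-208],[0,-238,-190],[0,-238,-140],[0,-238,-122]]' --gripper '[0,0,0,0,0,0,0,0,0,0,0,0]'

```text
time_s: 5.65
tool_pos: [0.4913, -0.236, 0.2096]
tcp_rot: [[-0.983, 0.185, -0.004], [0.185, 0.983, 0.001], [0.004, 0.001, -1.0]]
ft_force: [-0.1, 0.1, 0.8]
gripper_width: 0.002
```

```bash
python3 - <<'E'
from h import *
s=st(); print(s["time_s"],w2c(s["tool_pos"]),s["ft_force"],s["gripper_width"])
b=snap("side");crop(b,"d3",200,110,240,180,3.3)
b=snap("scene");crop(b,"d4",100,80,240,180,3.3)
E
```

```text
5.65 [-0.00062257 -0.22355189  0.20962048] [-0.08441698  0.14737011  0.83260716] 0.0024310478402329067
```

View pics/d3.png

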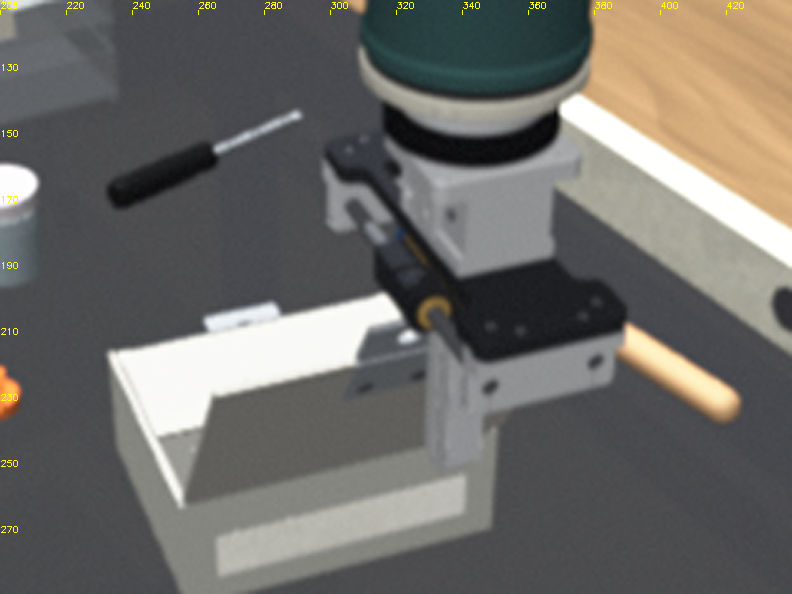

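View pics/d4.png

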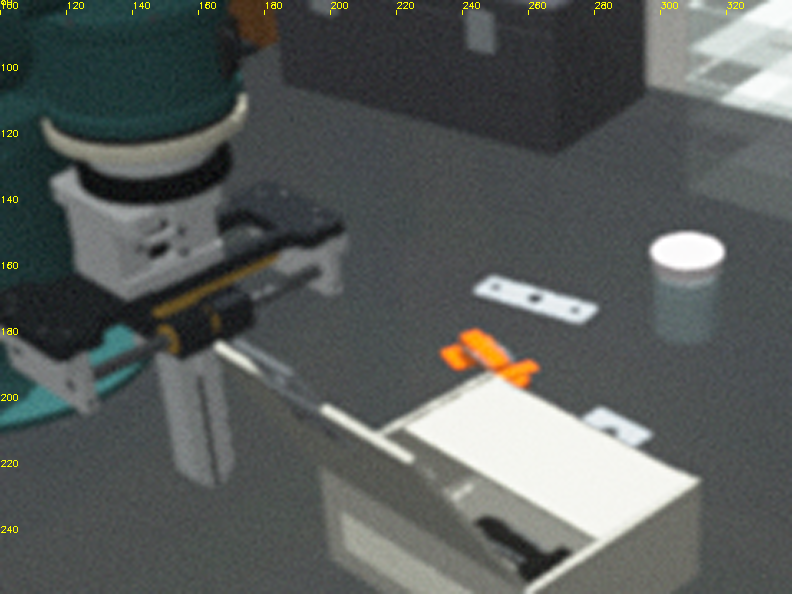

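Request:
servo_tool --rot '[[0,0,0],[0,0,0],[0,0,0],[0,0,0],[0,0,0],[0,0,0],[0,0,0],[0,0,0],[0,0,0],[0,0,0],[0,0,0],[0,0,0]]' --delta_pos '[[0,30,-3],[0,60,-6],[0,95,-9],[0,129,-10],[0,152,-7],[0,175,-2],[0,193,3],[0,212,15],[0,230,29],[0,243,47],[0,253,68],[0,259,90]]' --gripper '[0,0,0,0,0,0,0,0,0,0,0,0]'

```text
time_s: 7.25
tool_pos: [0.5405, 0.0181, 0.1208]
tcp_rot: [[-0.983, 0.185, -0.0], [0.185, 0.983, -0.0], [0.0, -0.0, -1.0]]
ft_force: [0.8, -1.0, 0.3]
gripper_width: 0.002
```

Request:
servo_tool --rot '[[0,0,0],[0,0,0],[0,0,0],[0,0,0]]' --delta_pos '[[0,1,10],[0,2,18],[0,2,22],[0,2,22]]' --gripper '[0,0,0,0]'

```text
time_s: 7.75
tool_pos: [0.541, 0.019, 0.1006]
tcp_rot: [[-0.983, 0.186, 0.0], [0.186, 0.983, -0.0], [-0.0, -0.0, -1.0]]
ft_force: [-0.2, -0.0, 0.5]
gripper_width: 0.005
```

```bash
python3 - <<'E'
from h import *
s=st(); print(s["time_s"],w2c(s["tool_pos"]),s["ft_force"],s["gripper_width"])
b=snap("side");crop(b,"d5",200,110,240,180,3.3)
E
```

```text
7.75 [0.00065626 0.03628608 0.10058297] [-0.24344045 -0.03475085  0.4871921 ] 0.004540658257153042
```

View pics/d5.png

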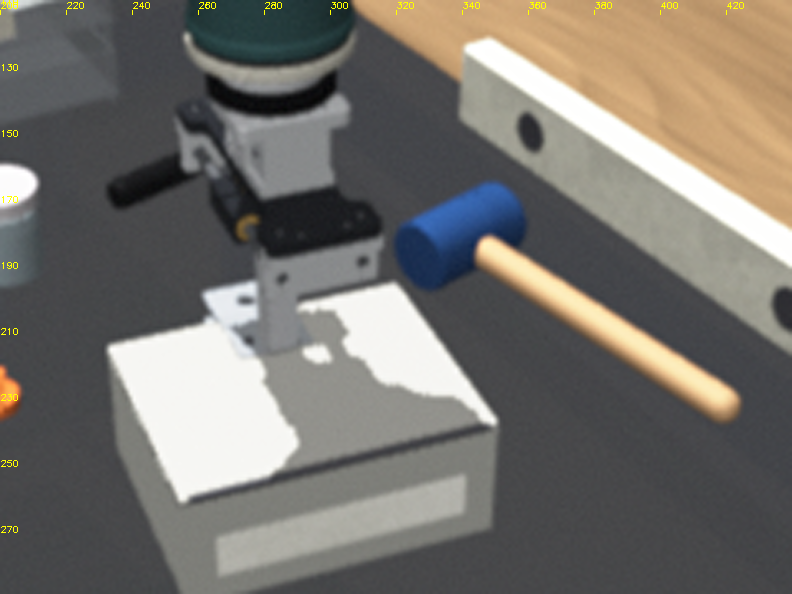

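Request:
servo_tool --rot '[[0,0,0],[0,0,0],[0,0,0],[0,0,0]]' --delta_pos '[[0,0,2],[0,0,3.5],[0,0,4],[0,0,4]]' --gripper '[0,0,0,0]'

```text
time_s: 8.3
tool_pos: [0.5416, 0.0191, 0.099]
tcp_rot: [[-0.983, 0.186, 0.002], [0.186, 0.983, 0.001], [-0.002, 0.001, -1.0]]
ft_force: [-15.2, -1.4, 46.4]
gripper_width: 0.004
```

Request:
servo_tool --rot '[[0,0,0],[0,0,0],[0,0,0],[0,0,0],[0,0,0]]' --delta_pos '[[0,5,-40],[0,55,-90],[0,62,-105],[0,62,-105],[0,62,-105]]' --gripper '[0,0.3,0.6,0.6,0.6]'

```text
time_s: 8.93
tool_pos: [0.552, 0.0794, 0.2008]
tcp_rot: [[-0.982, 0.186, -0.001], [0.186, 0.982, -0.0], [0.001, -0.001, -1.0]]
ft_force: [-0.2, -0.4, 0.4]
gripper_width: 0.39
```

```bash
python3 - <<'E'
from h import *
s=st(); w=wcam(snap("wrist"),s); print(s["time_s"],w2c(s["tool_pos"]),s["dq"].round(4))
np.savez("w1.npz",frame=w["frame"],R=w["R"],t=w["t"],f=[w["fx"],w["fy"],w["cx"],w["cy"]])
print(proj(w,[c2w([0,.098,.085]),c2w([0,.098,.064])]))
cv2.imwrite("pics/e1.png",w["frame"])
E
```

```text
8.925 [0.00024217 0.0976711  0.20079125] [ 0.008   0.0084 -0.0005  0.0039 -0.0019  0.0017 -0.0014]
[[277.02639085 214.69796538]
 [276.97203407 209.01433947]]
```

View pics/e1.png

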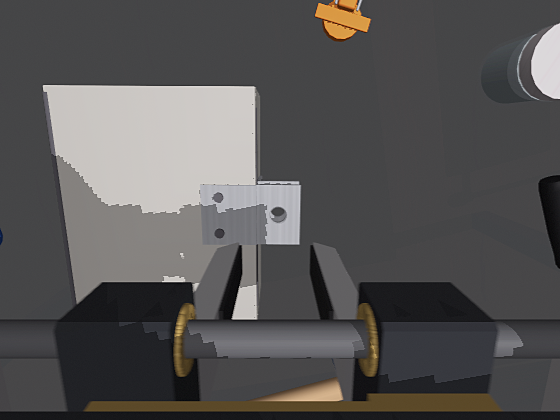

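```bash
python3 - <<'E'
from h import *
d=np.load("w1.npz");w=dict(frame=d["frame"],R=d["R"],t=d["t"]);w["fx"],w["fy"],w["cx"],w["cy"]=d["f"]
crop(w,"e2",190,170,120,90,6.5)
g=cv2.cvtColor(w["frame"],cv2.COLOR_BGR2GRAY);print(g[202:224,268:292])
E
```

```text
[[186 187 187 184 182 182 183 183 184 182 185 188 190 188 185 183 181 182
  186 186 183 181 179 180]
 [186 188 187 184 182 182 183 184 184 182 185 189 190 187 185 184 180 182
  187 186 183 181 180 180]
 [187 188 188 183 182 182 183 184 185 184 186 188 191 188 185 183 180 182
  187 186 183 181 179 180]
 [187 188 187 184 182 182 185 187 189 188 191 194 194 190 186 184 180 182
  187 186 182 180 179 180]
 [188 188 187 183 183 186 192 187 171 165 167 185 186 195 190 185 180 182
  187 186 182 180 180 179]
 [189 188 188 185 188 173 158 112  95  91  83  90 107 143 176 188 184 184
  187 186 182 180 180 180]
 [189 188 190 189 171 122  81  61  60  61  62  61  57  73 106 156 185 186
  187 185 182 180 179 179]
 [188 190 189 166 118  66  61  66  67  68  68  68  67  63  56  83 151 187
  190 185 182 180 179 180]
 [188 192 175 125  68  64  68  69  69  69  69  69  70  68  65  56  99 154
  188 187 182 180 179 180]
 [188 186 158  77  57  66  69  69  69  69  70  69  69  69  68  62  87 113
  189 189 183 181 178 180]
 [188 172 178 107  62  65  68  69  70  70  70  69  69  70  67  64  94 108
  153 185 183 18
[... 422 characters left out ...]
76 135 186 193 199 138 114 118 117 121 123 123 119 118 116 104 113
  144 185 183 179 179 179]
 [188 184 180 110  98 107 111 117 118 118 121 123 122 120 119 116  88 133
  177 187 182 179 178 179]
 [188 188 181 145 104 109 115 117 117 117 120 123 123 120 118  90 118 144
  186 187 181 179 179 180]
 [188 188 184 182 147 106 111 116 118 118 121 124 124 105  79 113 144 172
  187 185 181 178 178 180]
 [188 187 186 181 179 150 112  90  95 101 102  93  84 108 146 154 166 185
  186 184 180 179 179 180]
 [189 187 185 183 179 176 180 163 132 106 118 124 150 169 164 172 181 184
  185 184 180 179 179 180]
 [181 187 185 182 181 181 182 177 173 172 173 172 181 176 184 183 180 182
  184 183 180 179 179 180]]
```

View pics/e2.png

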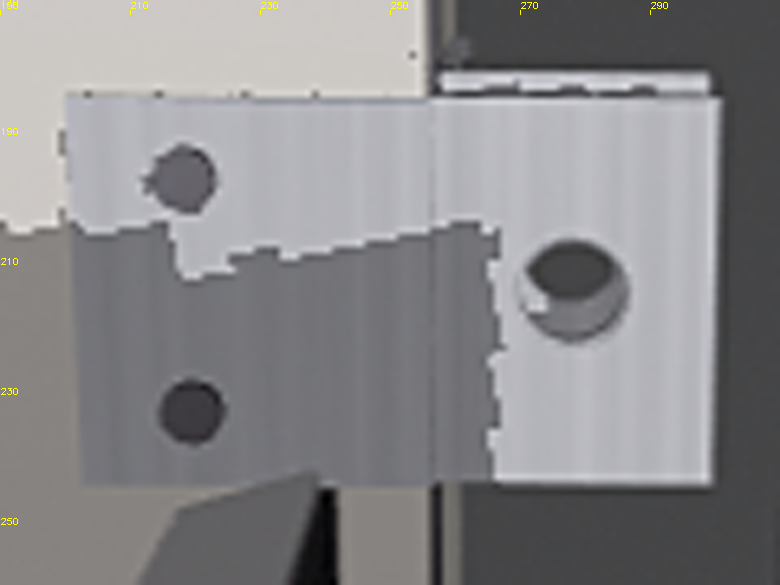

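Request:
servo_tool --rot '[[0,0,0.1],[0,0,0.25],[0,0,0.25],[0,0,0.25],[0,0,0.25],[0,0,0.25],[0,0,0.25],[0,0,0.25],[0,0,0.25],[0,0,0.25],[0,0,0.25]]' --delta_pos '[[0,-40,0],[-1,-95,0],[-2,-150,0],[-4,-205,0],[-6,-260,0],[-8,-315,0],[-10,-370,0],[-11,-420,0],[-12,-450,0],[-12,-458,0],[-12,-458,0]]' --gripper '[0.6,0.6,0.6,0.6,0.6,0.6,0.6,0.6,0.6,0.6,0.6]'

```text
time_s: 10.35
tool_pos: [0.4782, -0.3724, 0.201]
tcp_rot: [[-0.905, 0.425, -0.001], [0.425, 0.905, 0.0], [0.001, -0.0, -1.0]]
ft_force: [0.4, 0.3, -0.9]
gripper_width: 0.599
```

```bash
python3 - <<'E'
from h import *
d=np.load("w1.npz");w=dict(frame=d["frame"],R=d["R"],t=d["t"]);w["fx"],w["fy"],w["cx"],w["cy"]=d["f"]
H=onz(w,(277.7,214.2),.085);print("hole",H,w2c(H))
s=st(); w=wcam(snap("wrist"),s); print(s["time_s"],s["tool_pos"],s["tcp_rot"].round(3),s["dq"].round(4))
np.savez("w2.npz",frame=w["frame"],R=w["R"],t=w["t"],f=[w["fx"],w["fy"],w["cx"],w["cy"]])
cv2.imwrite("pics/e3.png",w["frame"])
crop(w,"e4",210,130,150,115,5.2)
a=snap("scene");crop(a,"e5",180,150,150,140,4)
E
```

```text
hole [0.55155771 0.08040221 0.085     ] [-0.00041992  0.09855121  0.085     ]
10.35 [ 0.47823701 -0.37243446  0.20102851] [[-0.905  0.425 -0.001]
 [ 0.425  0.905  0.   ]
 [ 0.001 -0.    -1.   ]] [-0.0299 -0.0098 -0.0173  0.0044 -0.0013  0.0004 -0.0055]
```

View pics/e3.png

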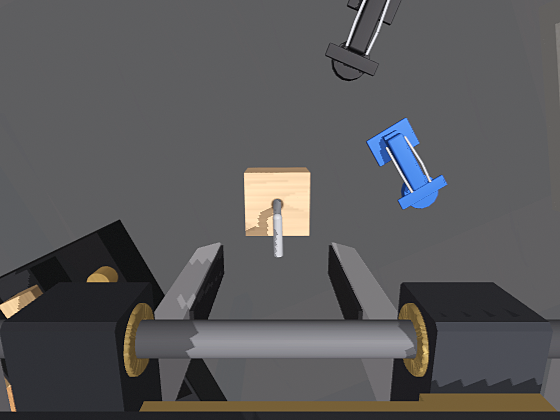

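View pics/e4.png

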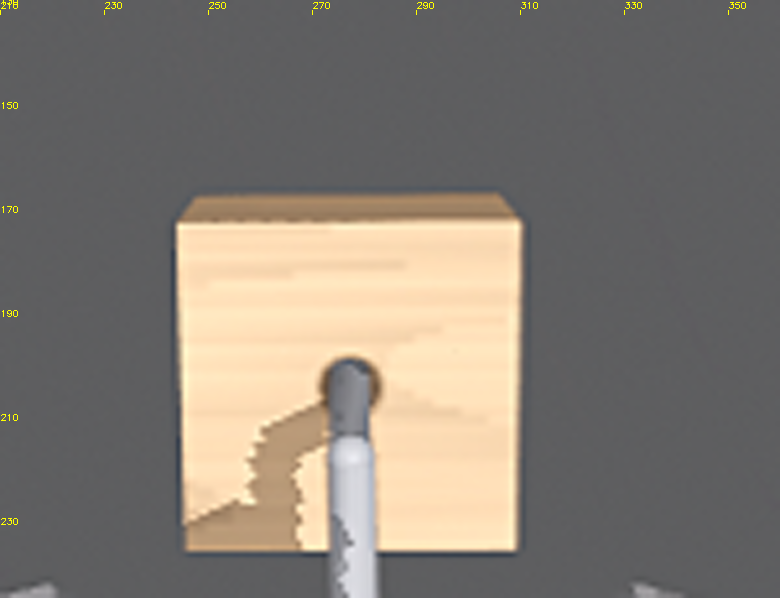

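View pics/e5.png

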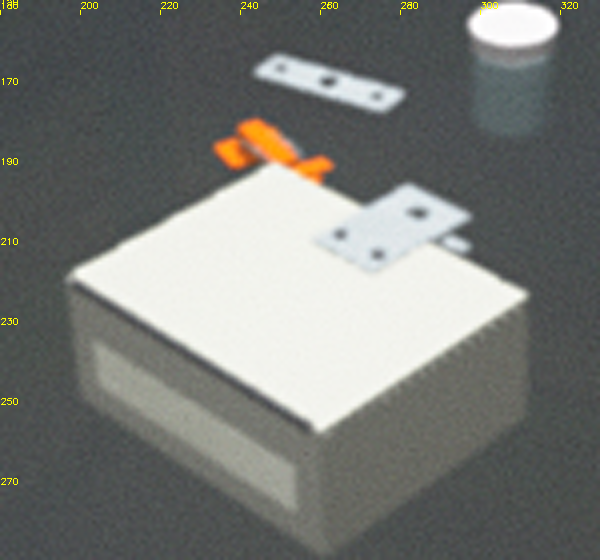

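```bash
python3 - <<'E'
from h import *
d=np.load("w2.npz");w=dict(frame=d["frame"],R=d["R"],t=d["t"]);w["fx"],w["fy"],w["cx"],w["cy"]=d["f"]
crop(w,"e6",240,185,80,80,7)
s=st()
B=onz(w,(277.2,204),.045);T=onz(w,(276.8,214),.0845)
E=onz(w,(278.4,256.5),.0805)
for n,X in zip("base topouter end".split(),(B,T,E)): print(n,X,s["tcp_rot"].T@(X-s["tool_pos"]))
E
```

```text
base [ 0.47804404 -0.37170841  0.045     ] [ 0.0007955  -0.00104855  0.15631434]
topouter [ 0.47784637 -0.3721256   0.0845    ] [ 0.00081226 -0.0014944   0.11681417]
end [ 0.51327329 -0.38720199  0.0805    ] [-0.03766826 -0.00018354  0.12080108]
```

View pics/e6.png

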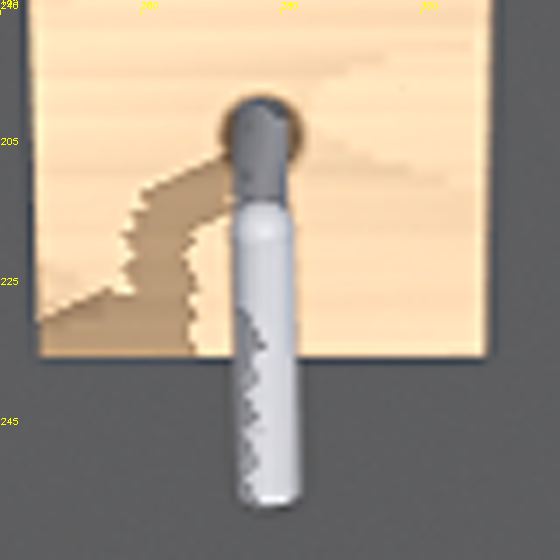

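Request:
servo_tool --rot '[[0,0,-0.04],[0,0,-0.04],[0,0,-0.04],[0,0,-0.04],[0,0,-0.04],[0,0,-0.04],[0,0,-0.04],[0,0,-0.04],[0,0,-0.04],[0,0,-0.04],[0,0,-0.04]]' --delta_pos '[[-7,-1.3,20],[-7,-1.3,60],[-7,-1.3,95],[-7,-1.3,115],[-7,-1.3,124.5],[-7,-1.3,124.5],[-7,-1.3,124.5],[-7,-1.3,124.5],[-7,-1.3,124.5],[-7,-1.3,124.5],[-7,-1.3,124.5]]' --gripper '[0.6,0.6,0.6,0.6,0.6,0.3,0.2,0,0,0,0]'

```text
time_s: 11.82
tool_pos: [0.4849, -0.3761, 0.0771]
tcp_rot: [[-0.922, 0.386, -0.0], [0.386, 0.922, 0.0], [0.0, 0.0, -1.0]]
ft_force: [-0.6, 0.9, 1.8]
gripper_width: 0.076
```

```bash
python3 - <<'E'
from h import *
s=st(); print(s["time_s"],s["tool_pos"],s["ft_force"],s["gripper_width"])
b=snap("side");crop(b,"f1",300,270,160,130,5)
w=snap("wrist");cv2.imwrite("pics/f2.png",w["frame"])
E
```

```text
11.825 [ 0.48494812 -0.37613412  0.0770824 ] [-0.57449779  0.87210195  1.79147951] 0.07647192471533563
```

View pics/f1.png

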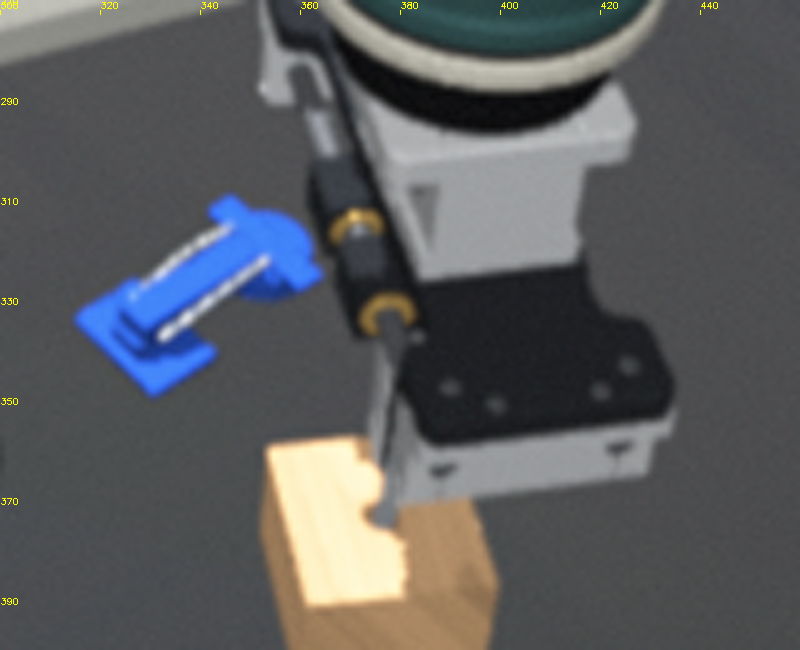

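View pics/f2.png

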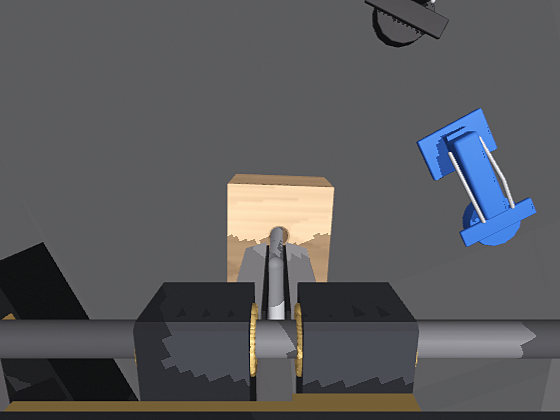

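Request:
servo_tool --rot '[[0,0,0],[0,0,0],[0,0,0],[0,0,0],[0,0,0],[0,0,0]]' --delta_pos '[[0,0,-15],[0,0,-40],[0,0,-75],[0,0,-110],[0,0,-120],[0,0,-120]]' --gripper '[0,0,0,0,0,0]'

```text
time_s: 12.68
tool_pos: [0.4851, -0.3763, 0.1976]
tcp_rot: [[-0.922, 0.386, 0.001], [0.386, 0.922, -0.001], [-0.001, -0.0, -1.0]]
ft_force: [-0.2, 0.1, -1.4]
gripper_width: 0.076
```

```bash
python3 - <<'E'
from h import *
s=st(); print(s["time_s"],s["tool_pos"],s["ft_force"],s["gripper_width"])
b=snap("side");crop(b,"g1",320,200,150,130,5)
a=snap("scene");crop(a,"g3",40,220,150,130,5)
w=wcam(snap("wrist"),s);crop(w,"g2",210,150,150,130,5)
print("tool origin proj side",proj(b,s["tool_pos"]),proj(a,s["tool_pos"]))
E
```

```text
12.675 [ 0.48511245 -0.376297    0.19756644] [-0.17216605  0.10265457 -1.38054985] 0.0755692200589287
tool origin proj side [[389.20370668 305.1873552 ]] [[101.70033897 264.89243156]]
```

View pics/g1.png

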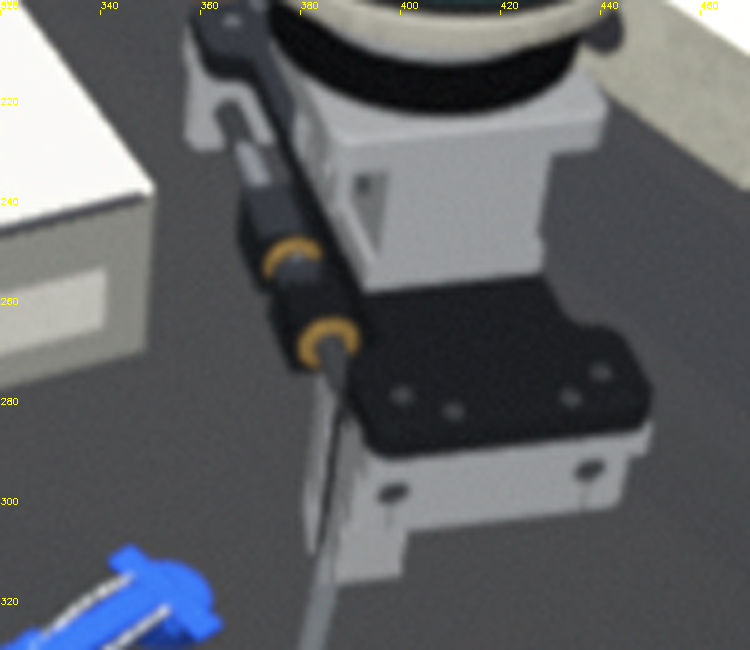

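View pics/g2.png

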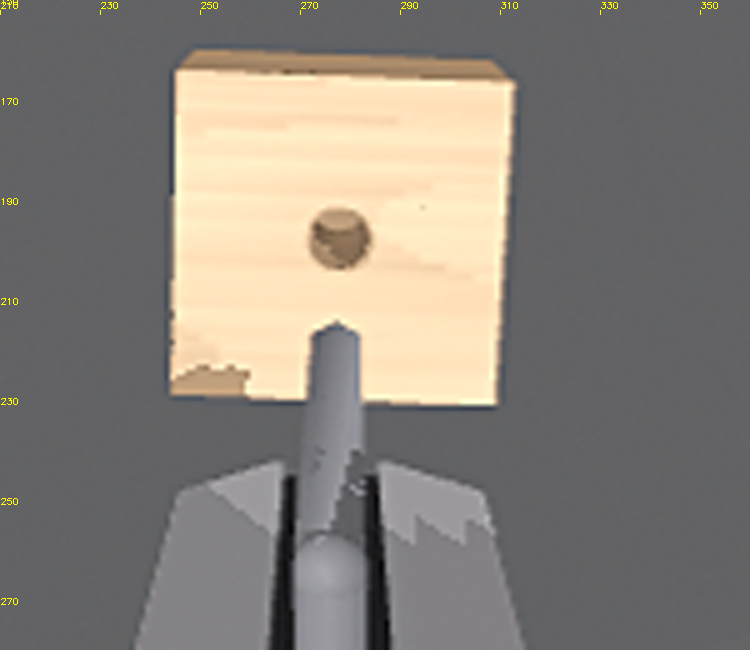

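View pics/g3.png

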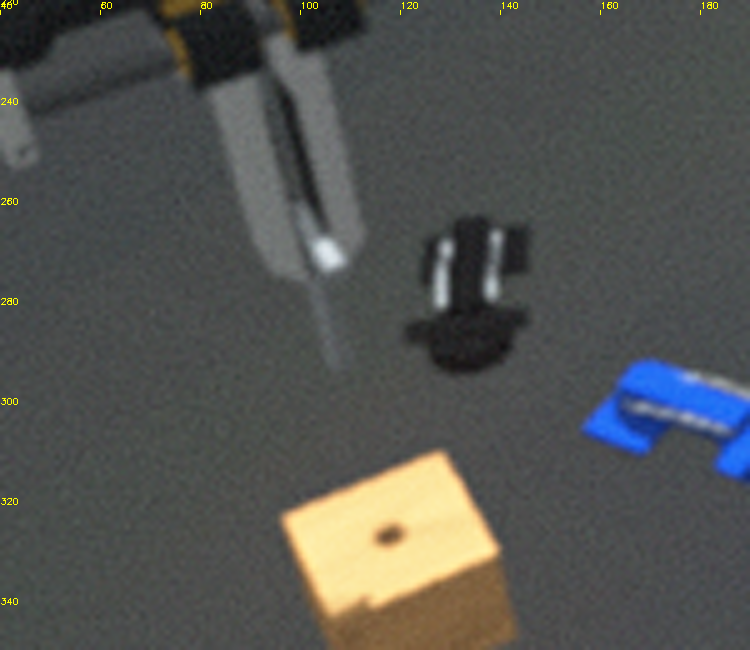

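```bash
cat > kt.py <<'E'
from h import *
def toolpt(w,uv,z):
    T=w["tool_from_camera"];d=T[:3,:3]@np.array([(uv[0]-w["cx"])/w["fx"],(uv[1]-w["cy"])/w["fy"],1]);o=T[:3,3];return o+d*(z-o[2])/d[2]
E
python3 - <<'E'
from kt import *
s=st();w=snap("wrist");a=snap("scene");b=snap("side")
print("tip",toolpt(w,(276.5,215.5),.0718),"apex",toolpt(w,(276.5,213.9),.0718))
for v in (256.5,258): print("bend outer",toolpt(w,(275.5,v),-.006))
crop(b,"g4",350,290,80,70,8)
crop(a,"g5",80,250,60,50,10)
crop(w,"g6",250,205,60,80,7)
# predicted for vertical key w/ axis at tool x=+.004, and tilted
for ph in (0,.04,.08):
    B=np.array([.004,0,-.0074]);t=B+.0795*np.array([np.sin(ph),0,np.cos(ph)])
    X=np.array([s["tool_pos"]+s["tcp_rot"]@B,s["tool_pos"]+s["tcp_rot"]@t]);print(ph,"side",proj(b,X).round(1).tolist(),"scene",proj(a,X).round(1).tolist())
E
```

```text
tip [ 0.0102236  -0.00018399  0.0718    ] apex [ 0.01136174 -0.00018453  0.0718    ]
bend outer [ 0.00930226 -0.00077816 -0.006     ]
bend outer [ 0.00854146 -0.00077831 -0.006     ]
0 side [[386.4, 302.6], [381.3, 340.2]] scene [[100.1, 260.7], [109.6, 296.0]]
0.04 side [[386.4, 302.6], [379.2, 340.4]] scene [[100.1, 260.7], [108.9, 295.0]]
0.08 side [[386.4, 302.6], [377.2, 340.6]] scene [[100.1, 260.7], [108.3, 293.9]]
```

View pics/g4.png

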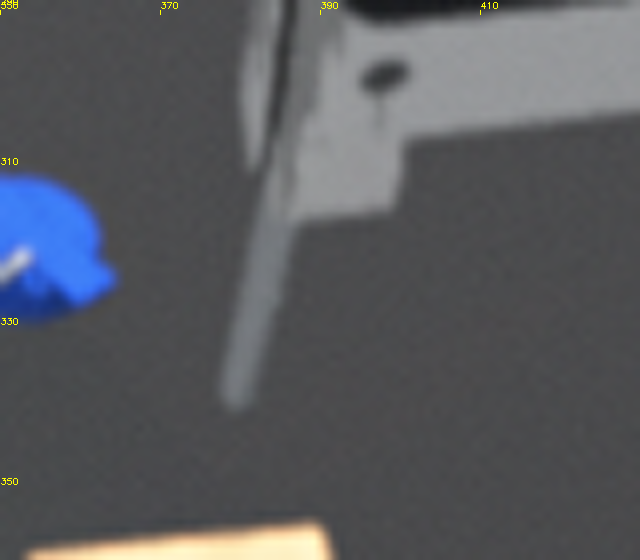

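View pics/g5.png

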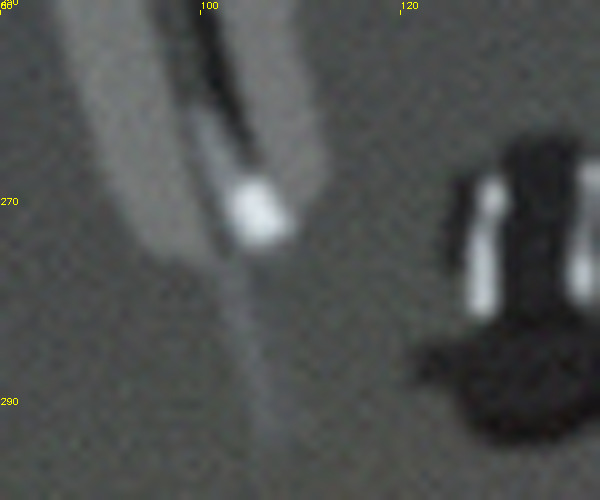

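View pics/g6.png

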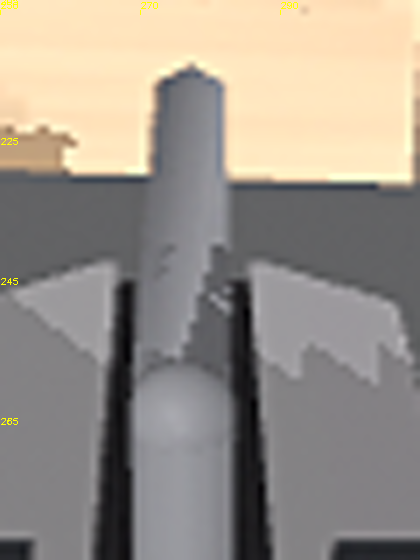

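Request:
servo_tool --rot '[[0,-0.076,0],[0,-0.076,0],[0,-0.076,0],[0,-0.076,0],[0,-0.076,0],[0,-0.076,0],[0,-0.076,0],[0,-0.076,0],[0,-0.076,0],[0,-0.076,0],[0,-0.076,0],[0,-0.076,0]]' --delta_pos '[[8,30,0],[20,80,0],[32,130,0],[44,180,0],[57,230,0],[69,280,0],[81,330,0],[94,380,0],[104,420,0],[110,445,0],[110,447,0],[110,447,0]]' --gripper '[0,0,0,0,0,0,0,0,0,0,0,0]'

```text
time_s: 14.48
tool_pos: [0.5561, 0.0777, 0.1967]
tcp_rot: [[-0.919, 0.387, 0.07], [0.386, 0.922, -0.03], [-0.076, -0.001, -0.997]]
ft_force: [0.1, -0.6, 0.2]
gripper_width: 0.072
```

```bash
python3 - <<'E'
from kt import *
s=st();w=wcam(snap("wrist"),s);a=snap("scene");b=snap("side")
print(s["time_s"],s["tool_pos"],s["tcp_rot"].round(3),s["dq"].round(3))
crop(w,"h1",230,160,90,110,5)
crop(b,"h2",200,130,150,120,5)
crop(a,"h3",220,100,120,130,4.5)
H=np.array([.5516,.0804,.085])
print(proj(w,H),"side",proj(b,[H,H+[0,0,.0406]]),"scene",proj(a,[H,H+[0,0,.0406]]))
E
```

```text
14.475 [0.55614211 0.0777295  0.19671807] [[-0.919  0.387  0.07 ]
 [ 0.386  0.922 -0.03 ]
 [-0.076 -0.001 -0.997]] [ 0.011 -0.006  0.005  0.003  0.002  0.001  0.   ]
[[277.63044541 199.48137669]] side [[273.42288041 200.9149366 ]
 [272.82547044 185.35374798]] scene [[284.31980622 203.00747766]
 [284.15503815 188.05514616]]
```

View pics/h1.png

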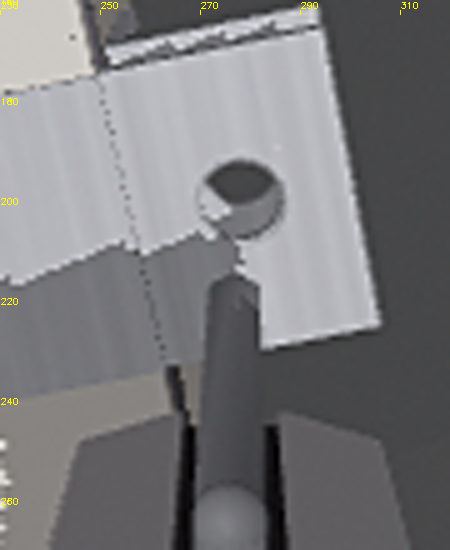

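View pics/h2.png

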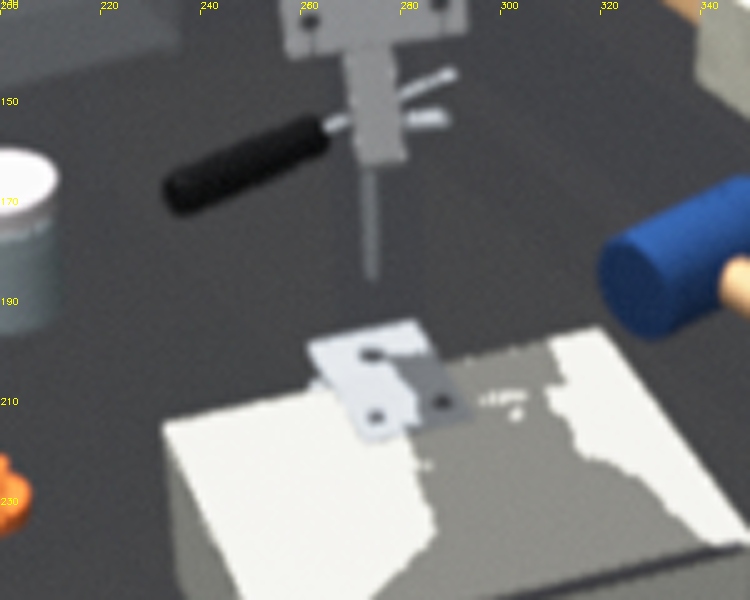

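View pics/h3.png

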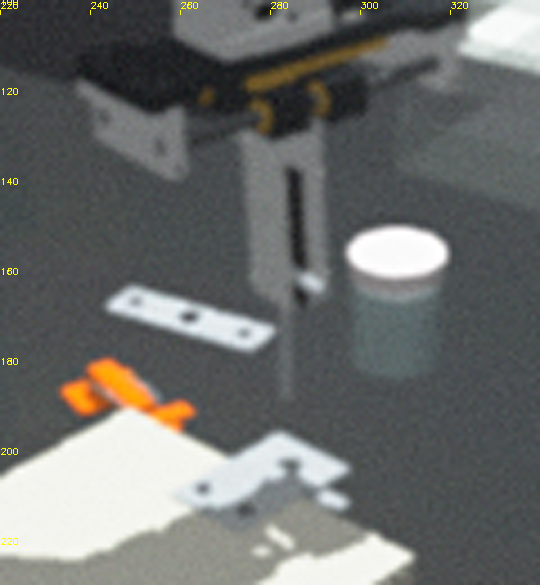

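```bash
python3 - <<'E'
from kt import *
s=st();w=wcam(snap("wrist"),s)
H=np.array([.5516,.0804])
print(s["tool_pos"])
for uv in ((276.6,215.3),(276.6,214.3)):
    for z in (.1245,.1265):
        X=onz(w,uv,z);d=np.r_[H-X[:2],0];print(X,"err world mm",d*1000,"tool",s["tcp_rot"].T@d*1000)
X=onz(w,(275.6,256.5),.2035);d=np.r_[H-X[:2],0];print("bend outer",s["tcp_rot"].T@d*1000)
E
```

```text
[0.55621161 0.07739252 0.19696492]
[0.55168848 0.07914908 0.1245    ] err world mm [-0.08847733  1.25091877  0.        ] tool [ 0.56505808  1.11868191 -0.04342984]
[0.55107998 0.07940156 0.1265    ] err world mm [0.52002155 0.99843651 0.        ] tool [-0.09182891  1.12197204  0.00663852]
[0.55101782 0.0794307  0.1245    ] err world mm [0.5821781  0.96929595 0.        ] tool [-0.16022371  1.1192202   0.01185261]
[0.55041511 0.07968076 0.1265    ] err world mm [1.18489286 0.71924257 0.        ] tool [-0.81085545  1.12250568  0.06144418]
bend outer [-4.87907531  1.70745485  0.37134499]
```

Request:
servo_tool --rot '[[0,0,0],[0,0,0],[0,0,0],[0,0,0],[0,0,0],[0,0,0]]' --delta_pos '[[-0.3,1.4,0],[0.7,1.4,14],[1.9,1.4,30],[2.7,1.4,40],[3.5,1.4,50],[3.5,1.4,50]]' --gripper '[0,0,0,0,0,0]'

```text
time_s: 15.42
tool_pos: [0.5567, 0.0796, 0.146]
tcp_rot: [[-0.92, 0.386, 0.069], [0.385, 0.922, -0.03], [-0.075, -0.001, -0.997]]
ft_force: [-0.6, 0.2, -0.2]
gripper_width: 0.076
```

```bash
python3 - <<'E'
from kt import *
s=st();w=wcam(snap("wrist"),s);a=snap("scene");b=snap("side")
print(s["time_s"],s["tool_pos"],s["ft_force"].round(1))
crop(w,"i1",230,160,90,110,5)
crop(b,"i2",230,150,100,80,6)
E
```

```text
15.425 [0.55671576 0.07962856 0.14601846] [-0.6  0.2 -0.2]
```

View pics/i1.png

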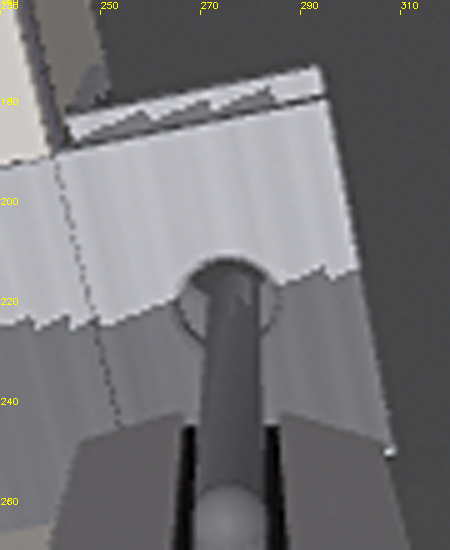

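View pics/i2.png

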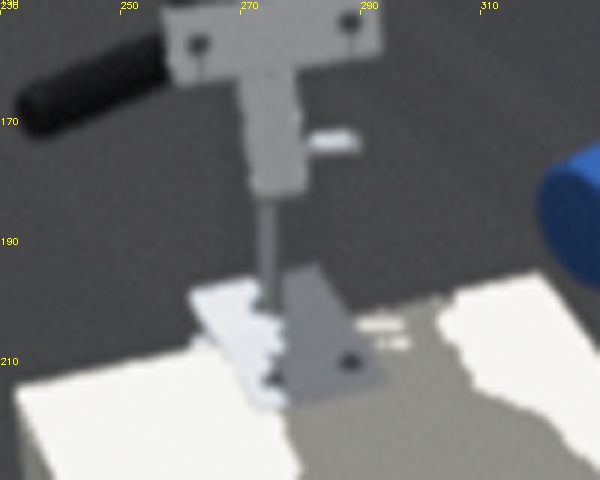

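Request:
servo_tool --rot '[[0,0,0],[0,0,0],[0,0,0],[0,0,0]]' --delta_pos '[[0.5,-0.5,7],[1.1,-0.5,14],[1.5,-0.5,19],[1.5,-0.5,20]]' --gripper '[0,0,0,0]'

```text
time_s: 16.08
tool_pos: [0.5567, 0.0792, 0.1263]
tcp_rot: [[-0.92, 0.386, 0.069], [0.385, 0.922, -0.03], [-0.075, -0.001, -0.997]]
ft_force: [-0.1, 1.4, -0.4]
gripper_width: 0.076
```

Request:
servo_tool --rot '[[0,0,0],[0,0,0],[0,0,0],[0,0,0]]' --delta_pos '[[0.6,0,8],[1.1,0,15],[1.7,0,22],[1.7,0,22.5]]' --gripper '[0,0,0,0]'

```text
time_s: 16.58
tool_pos: [0.5566, 0.0792, 0.1036]
tcp_rot: [[-0.92, 0.386, 0.069], [0.385, 0.922, -0.03], [-0.075, -0.001, -0.997]]
ft_force: [0.2, 1.0, 0.2]
gripper_width: 0.079
```

```bash
python3 - <<'E'
from kt import *
s=st();b=snap("side")
print(s["time_s"],s["tool_pos"],s["ft_force"].round(1))
crop(b,"j2",230,150,100,80,6)
E
```

```text
16.575 [0.55661664 0.07916913 0.10359375] [0.2 1.  0.2]
```

View pics/j2.png

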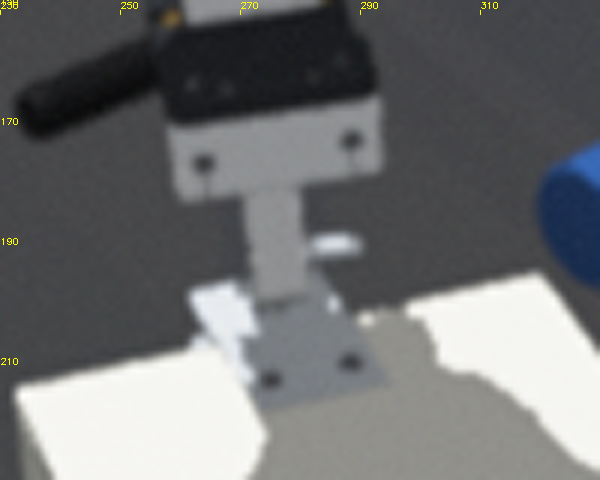

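Request:
servo_tool --rot '[[0,0,0],[0,0,0],[0,0,0],[0,0,0],[0,0,0]]' --delta_pos '[[0,0,0],[0,0,0],[0,0,0],[0,0,0],[0,0,0]]' --gripper '[0.3,0.4,0.4,0.4,0.4]'

```text
time_s: 17.25
tool_pos: [0.5569, 0.0793, 0.1043]
tcp_rot: [[-0.92, 0.386, 0.07], [0.385, 0.922, -0.029], [-0.076, -0.0, -0.997]]
ft_force: [-0.1, -0.1, 0.3]
gripper_width: 0.398
```

```bash
python3 - <<'E'
from kt import *
s=st();b=snap("side");w=snap("wrist")
print(s["time_s"],s["tool_pos"],s["ft_force"].round(1),s["gripper_width"])
crop(b,"k2",230,150,100,80,6)
crop(w,"k1",200,170,150,130,4)
E
```

```text
17.25 [0.55692259 0.07925192 0.10426027] [-0.1 -0.1  0.3] 0.398322954946899
```

View pics/k2.png

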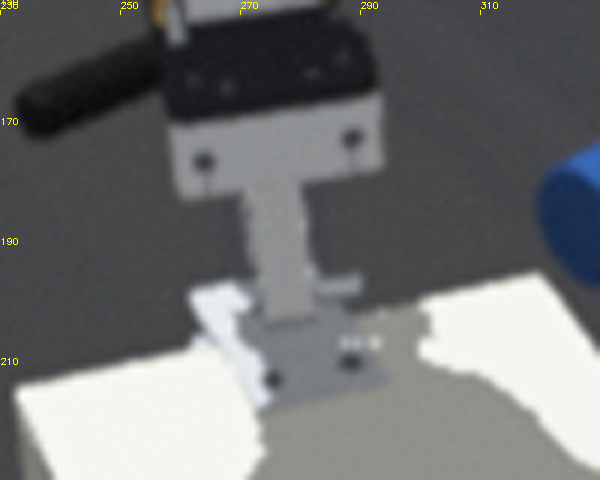

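View pics/k1.png

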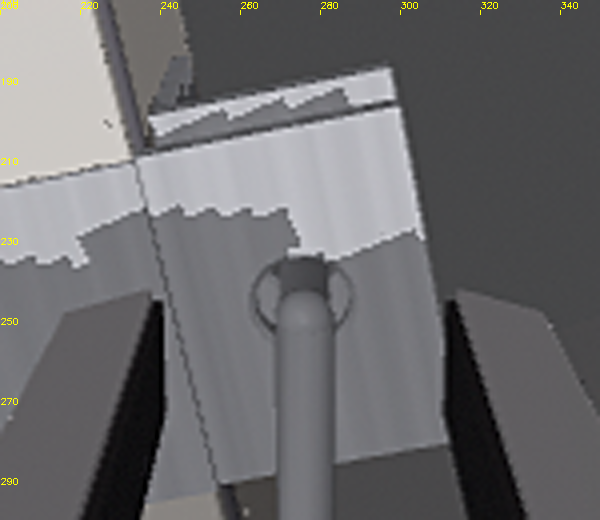

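Request:
servo_tool --rot '[[0,0.076,0],[0,0.076,0],[0,0.076,0],[0,0.076,0],[0,0.076,0],[0,0.076,0]]' --delta_pos '[[0,0,-15],[0,0,-50],[0,0,-90],[0,0,-100],[0,0,-100],[0,0,-100]]' --gripper '[0.4,0.4,0.4,0.4,0.4,0.4]'

```text
time_s: 18.1
tool_pos: [0.5494, 0.0821, 0.2028]
tcp_rot: [[-0.922, 0.386, -0.002], [0.386, 0.922, -0.001], [0.001, -0.001, -1.0]]
ft_force: [0.6, 0.2, 0.2]
gripper_width: 0.396
```

```bash
python3 - <<'E'
from kt import *
s=st();b=snap("side");a=snap("scene");w=wcam(snap("wrist"),s)
print(s["time_s"],s["tool_pos"],s["tcp_rot"].round(3),s["ft_force"].round(1),s["gripper_width"])
crop(b,"l2",240,160,80,70,7)
crop(a,"l3",250,170,80,70,7)
crop(w,"l1",200,170,150,130,4)
H=np.array([.5516,.0804,.085]);e=np.array([.9225,-.386,0])
M=[H,H+[0,0,.008],H+e*.034+[0,0,.004]]
print(proj(b,M),proj(a,M),proj(w,M))
E
```

```text
18.1 [0.54942652 0.08211677 0.20275882] [[-0.922  0.386 -0.002]
 [ 0.386  0.922 -0.001]
 [ 0.001 -0.001 -1.   ]] [0.6 0.2 0.2] 0.39564123378061916
[[273.42288041 200.9149366 ]
 [273.3071264  197.8998045 ]
 [288.75303184 197.96842374]] [[284.31980622 203.00747766]
 [284.28783162 200.10585495]
 [292.93628154 208.26854338]] [[275.88972846 217.45208741]
 [275.87688996 219.88330867]
 [275.8983865  257.95169591]]
```

View pics/l1.png

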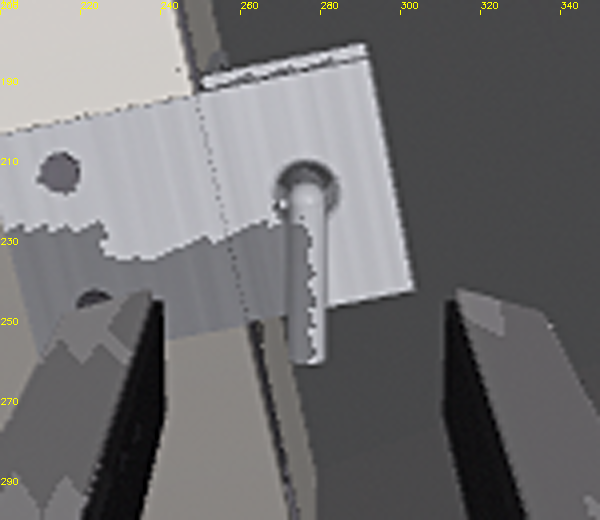

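View pics/l2.png

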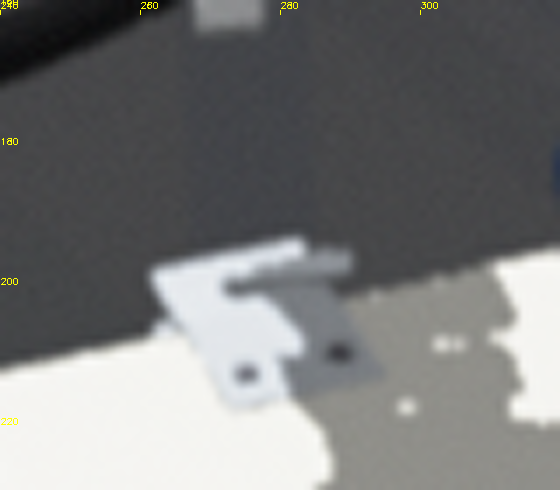

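View pics/l3.png

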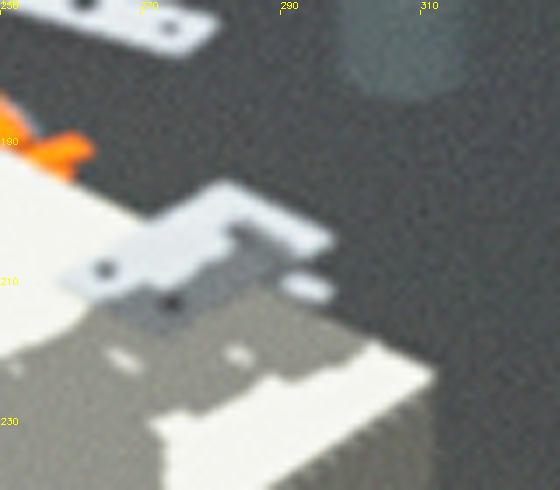

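Request:
servo_tool --rot '[[0,0,0],[0,0,0],[0,0,0],[0,0,0],[0,0,0],[0,0,0],[0,0,0]]' --delta_pos '[[-3,-1,0],[-3,-1,30],[-3,-1,60],[-3,-1,80],[-3,-1,88],[-3,-1,93],[-3,-1,94]]' --gripper '[0,0,0,0,0,0,0]'

```text
time_s: 19.12
tool_pos: [0.5525, 0.0801, 0.1102]
tcp_rot: [[-0.922, 0.387, 0.0], [0.387, 0.922, 0.0], [-0.0, 0.0, -1.0]]
ft_force: [0.4, 0.3, 0.8]
gripper_width: 0.005
```

Request:
servo_tool --rot '[[0,0,0],[0,0,0],[0,0,0]]' --delta_pos '[[0,0,1.5],[0,0,2.5],[0,0,2.5]]' --gripper '[0,0,0]'

```text
time_s: 19.5
tool_pos: [0.5523, 0.0801, 0.1075]
tcp_rot: [[-0.922, 0.386, 0.0], [0.386, 0.922, -0.0], [-0.0, 0.0, -1.0]]
ft_force: [-0.5, -0.2, 0.3]
gripper_width: 0.006
```

Request:
servo_tool --rot '[[0,0,0],[0,0,0],[0,0,0]]' --delta_pos '[[0,0,1],[0,0,2],[0,0,2]]' --gripper '[0,0,0]'

```text
time_s: 19.88
tool_pos: [0.5525, 0.0803, 0.1059]
tcp_rot: [[-0.922, 0.386, 0.0], [0.386, 0.922, 0.0], [-0.0, 0.001, -1.0]]
ft_force: [-3.4, 1.1, 10.7]
gripper_width: 0.006
```

Request:
servo_tool --rot '[[0,0,0],[0,0,0],[0,0,0],[0,0,0],[0,0,0],[0,0,0]]' --delta_pos '[[0,0,-10],[0,0,-50],[0,0,-100],[0,30,-140],[0,60,-150],[0,60,-150]]' --gripper '[0,0,0,0,0,0]'

```text
time_s: 20.62
tool_pos: [0.576, 0.1375, 0.2564]
tcp_rot: [[-0.923, 0.384, 0.001], [0.384, 0.923, 0.001], [-0.001, 0.001, -1.0]]
ft_force: [-1.1, -0.2, -0.7]
gripper_width: 0.005
```

```bash
python3 - <<'E'
from kt import *
s=st();b=snap("side");a=snap("scene");w=wcam(snap("wrist"),s)
print(s["time_s"],s["tool_pos"],s["dq"].round(3),s["ft_force"].round(1))
top=np.hstack([a["frame"],b["frame"]]);cv2.imwrite("pics/z1.png",cv2.resize(top,(800,300),interpolation=cv2.INTER_AREA))
crop(b,"z2",220,170,140,120,5)
crop(w,"z3",130,130,190,140,4)
E
```

```text
20.625 [0.57595881 0.13754845 0.25642413] [ 0.025 -0.002  0.031  0.055  0.007 -0.015  0.025] [-1.1 -0.2 -0.7]
```

View pics/z1.png

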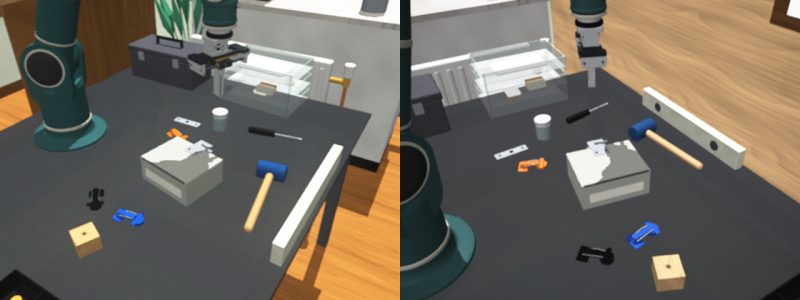

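View pics/z2.png

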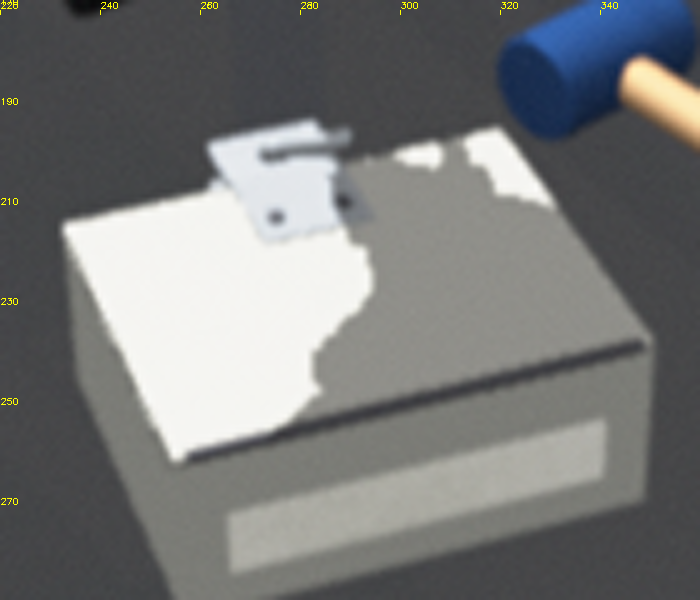

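View pics/z3.png

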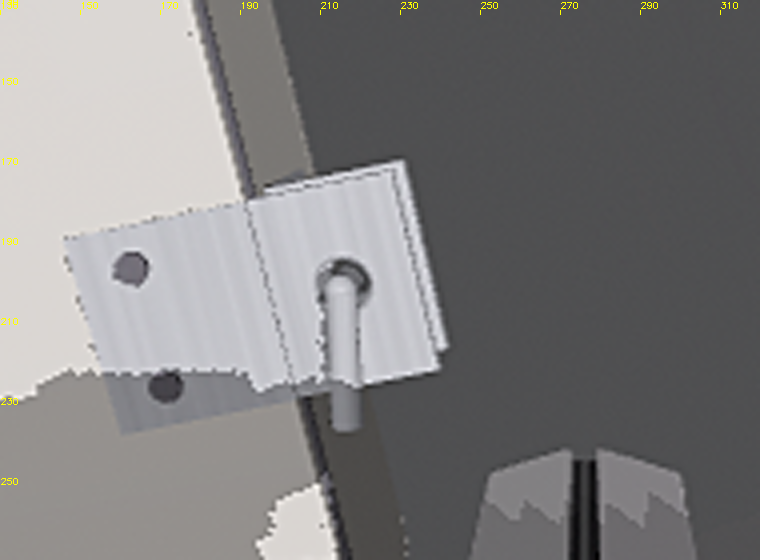

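The latch is closed, the key sits in the hole with its short arm on the plate, and the bystanders haven't moved. I'm handing in the job now.

```bash
python3 - <<'E'
from workcell import robot
print(robot.finish_job(), robot.get_state()["time_s"])
E
```

```text
the job is handed in; nothing more can be done
the job is handed in; nothing more can be done
```

The case is closed and the hex key is seated, and I handed the job in at about 20.7 s of the 67 s allowed. `finish_job` reports no verdict, so this rests on my own checks.

- **Short flap:** I pushed it over with the closed fingertips, then pressed it down. At 39 N the fingertips stood at 78.5 mm; its closed height is 79 mm.
- **Long flap:** I pushed it down over the short flap the same way. At 46 N the fingertips stood at 85 mm; its closed height is 85.5 mm.
- **Contact force:** The 39 N and 46 N were pressed with the fingertips, the second above the 40 N limit set for the arm and gripper body. I took that limit not to cover the fingertips, but could not confirm it. Both are well under the 120 N wrist limit.
- **Hex key:** It had leaned about 4° in its stand, so I tilted the gripper to bring it upright. It went through both holes with no noticeable force and dropped onto the plate when released.
- **Seating check:** A light 11 N press on top met the key with the fingertips at 92 mm, against a nominal top of 93 mm.

The last pictures show both flaps level, the short arm lying on the plate and the gripper clear above everything. The jar, mallet, screwdriver, loose plate and spare hinge look unmoved. I saw the packed hinge in the case before the lid closed, but could not see it afterwards. No check failed; measurements agreed to about 1–2 mm.

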